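Pack out the gap on the gluing board

TASK

The frame bar screwed to the gluing board has to be packed off from the stop block. Of the three wooden packers, choose the two whose thicknesses together fill the gap between bar and stop block snugly, and set both down in the gap, upright and side by side, bodies flat on the board, lengthwise along the gap and about level with the middle of the stop block. Do not force them in, and leave the third packer standing where it is.

Things in the scene. Friction and masses are not known exactly. Their poses are not given: they have to be found in the camera images.
- gap (a point): Centre of the 54 mm wide gap, on its floor: the top of a fixed plywood board (146 x 190 x 9 mm) on the table. x points across the gap from stop block to frame bar, y along it, z up. Dark stop block (24 wide x 70 long in y, centred at y = 0) at x < -27 mm, pale frame bar (40 x 170) at x > 27 mm; both rise 22 mm above the floor, top edges rounded 4 mm. Gap open at both ends
- thin_packer (a point): The thinnest of three plain wooden packers, alike but for thickness, standing on the table: body 14 thick (x) x 56 long (y) x 26 mm high, long edges rounded 4 mm; on its middle a grip rib 12 thick (x) x 56 long (y) x 44 mm high; 70 mm high in all. Grip the rib by its two ends, 56 mm apart along y. Point: the packer's centre, 35 mm above its underside; z up
- middle_packer (a point): The middle one of three plain wooden packers, alike but for thickness, standing on the table: body 26 thick (x) x 56 long (y) x 26 mm high, long edges rounded 4 mm; on its middle a grip rib 12 thick (x) x 56 long (y) x 44 mm high; 70 mm high in all. Grip the rib by its two ends, 56 mm apart along y. Point: the packer's centre, 35 mm above its underside; z up
- thick_packer (a point): The thickest of three plain wooden packers, alike but for thickness, standing on the table: body 36 thick (x) x 56 long (y) x 26 mm high, long edges rounded 4 mm; on its middle a grip rib 12 thick (x) x 56 long (y) x 44 mm high; 70 mm high in all. Grip the rib by its two ends, 56 mm apart along y. Point: the packer's centre, 35 mm above its underside; z up
Mind the look-alikes: they are no part of the job. What is shaped like the part that bears thin_packer but pink is not meant.

How it is judged:
At the end, for the whole second after the job is handed in: The 14 and 36 mm packers stand in the gap, flat on its floor (within 4 mm), upright and along the gap within 10 degrees, centred within 20 mm of the stop block's middle along the gap, released and at rest; the 26 mm packer is within 30 mm of where it stood (x of thin_packer in the frame of gap between -0.024 and 0.024 m and y of thin_packer in the frame of gap between -0.02 and 0.02 m and z of thin_packer in the frame of gap between 0.031 and 0.039 m and angle between each of thin_packer, thick_packer's own z axis and vertical below 0.17 rad and angle between the y axis of each of thin_packer, thick_packer and the y axis of gap, either way round below 0.18 rad and linear speed of each of thin, thick below 0.02 m/s and x of thick_packer in the frame of gap between -0.024 and 0.024 m and y of thick_packer in the frame of gap between -0.02 and 0.02 m and z of thick_packer in the frame of gap between 0.031 and 0.039 m and distance of middle_packer from where it was at the start of the episode below 0.03 m); the robot touches nothing.
It fails at once if the packer that does not belong is moved by more than 30 mm (distance of middle_packer from where it was at the start of the episode above 0.03 m).
It fails at once if a packer is forced: pressed against the board, bar or stop block with more than 40 N (contact force between any of thin, middle, thick and board above 40 N).
It also fails if it takes over 58 s, if anything falls off the work surface, if the arm or the gripper's body presses on something with over 40 N, if the wrist force passes 120 N, or if a joint passes its speed limit or range.

ROBOT

A 7-joint arm with a two-finger parallel gripper is mounted at the origin on a cart in front of the work surface, level with it; the furniture and walls round the work are solid. World frame = base frame: x ahead of the robot, y to its left, z up, the work surface at z = 0. Lengths are in m, angles in rad, forces in N, time in s.
With the tool pointing down it reaches from about 0.4 to 0.85 m from the base axis. Payload 4.5 kg.
Tool frame: the origin (TCP) lies where the fingers leave the gripper's body, on its centre line; the fingertips stand 64 mm ahead of it and the grasp point (between the pads) lies 45 mm ahead of it; z points along the fingers, y is the direction in which the jaws open and shut (so a half turn about z gives the same grasp; the last joint's range is limited). The gripper opens to 88 mm and grips with 3 to 60 N. Pads are 18 mm wide; open, the fingers measure 123 mm over their backs; the gripper's body (75 mm by 187 mm) begins 45 mm behind the grasp point.
Start: joints at [-1.14, 0.689, -0.195, 1.565, 0.157, 0.902, -0.215], TCP at [0.242, 0.576, 0.303] pointing down, gripper open.
Joint ranges: [-3.01, 3.01], [-0.46, 2.08], [-1.47, 1.51], [0.13, 2.56], [-1, 4.14], [0.04, 2.09], [-2.66, 2.66]. Speed limits (rad/s): [2.57, 2.57, 3.14, 3.14, 3.14, 3.14, 3.14].

INTERFACE

Orientations are given as a unit quaternion [x, y, z, w].
In Python, from plant import monitor, snapshot, workorder, finder gives the robot as it stands.
- The arm moves only by the tool carry_out, never from a script. Its argument "motion" is one flat list of numbers, 6 for each row, row after row: the shift along the tool's x, y, z in cm, then the turn, a rotation vector about the tool's x, y, z in rad. In form: [x, y, z, rx, ry, rz, x, y, z, rx, ry, rz, ...]. A call has 1 to 8 rows; each row shifts and turns the commanded pose from where the row before left it, along the tool's axes as they then stand; what a row does not reach is not made up. A row lasts 1/8 s, in which the tool goes at most 62.5 mm and 10.7 degrees, less where a joint would pass 70% of its speed; a pose out of reach is approached as far as the arm can. A call with a gripper value outside its range is refused whole. "hand" is the finger opening in cm, from 0 to 8.81, set as the call begins (left out, the last holds). The fingers move at their own pace and stop on an object; "grip_force" is the grip in N (left out, the last holds). Time passes only in rows, so rows that do not move let the fingers close. It gives the time, the measured TCP pose, the force and the opening at its end, in the units of the state.
- monitor.get_state(): the state, without advancing time (a new reading comes with each control period).
- snapshot(name): name is "side" or "top" or "wrist"; returns a dict with "frame" (400x640x3 uint8, red, green, blue), "range_z" (400x640 float32, m along the optical axis (not along the pixel's ray), 0 where there is no reading), "fx", "fy", "cx", "cy" (pixels), "D" ([k1, k2, p1, p2, k3] as OpenCV has them; the pictures are not rectified), "rvec" (rotation vector, rad) and "tvec" (3), from world to camera coordinates, as OpenCV has them; the wrist camera has in their place "hand_eye" (4x4, takes a point from camera to tool coordinates, whose origin is the TCP and whose axes are the flange's). Camera axes: x right, y down, z forward; pixel columns grow to the right and rows downward; lengths in m; the calibration is good to about 2 mm. A picture is of the moment at which its call begins: read the wrist's pose just before it.
- workorder.finish_job(): hands the job in, once; it reports no verdict.
Trained networks look in a picture, given as the dict that the camera call returned (one of the last four; its "shot" number tells which), for a name from the list of things; names that differ only in an ending like _2 or _b are one class to them, and where a whole thing is asked for, a point or a joint stands for the part that bears it (a point fixed in the world has none). Each returns a list of dicts, best first, with "p" (0 to 1); they miss things now and then, are a little off and sometimes report something else, mostly with a low value. They report only what shows in the picture. A call takes as long as a camera call. They do not tell look-alikes from the thing itself.
- finder.masks_of(picture, thing): "pixels" (400x640 bool, what is visible of it) and "extent" ([left, top, right, bottom] in pixels, round what is visible of it).
The state is a dict: "clock": time; "q": joint angles; "qd": joint speeds; "joint_torque": joint torques, N m; "tool_pos": TCP position; "eef_rot": TCP orientation; "contact_force": force on the tool from outside, world axes, zero at the start; "moment": the same for the moment, N m; "opening": opening from 0.0 (shut) to 1.0 (fully open).
Only numpy, scipy, OpenCV 4.12 (cv2) and the standard library are available. Lean on these libraries where they do the work, as an engineer would, in place of code of your own. Each camera call takes 0.05 s, during which the arm holds its last target. There are 200 camera calls.

## Working session

There is one attempt and no reset: what is moved stays moved. The work goes in short steps, Python scripts to look and compute and a tool call to move; the robot and the scene stay as the last step left them, time stands still between calls to the robot, and variables do not carry over. Pictures are saved under pics/ and viewed, about 8 in all and at most 12, crops included, and the job is handed in when it is done.

Besides the shell and the picture viewer there is one more tool, called after "Call:" as name(argument=value, ...), one argument or row to a line, values as JSON. carry_out: Moves the arm, as the interface text tells. Its arguments: {"type":"object","properties":{"motion":{"type":"array"},"hand":{"type":"number"},"grip_force":{"type":"number"}},"required":["motion"]}

```bash
ls; mkdir -p pics; cat > h.py <<'E'
import numpy as np, cv2
from scipy.spatial.transform import Rotation as R
from plant import monitor, snapshot, workorder, finder
def cloud(p, st=None):
    """world xyz (400,640,3), nan where no reading"""
    K=np.array([[p['fx'],0,p['cx']],[0,p['fy'],p['cy']],[0,0,1]])
    v,u=np.mgrid[0:400,0:640]
    n=cv2.undistortPoints(np.stack([u,v],-1).reshape(-1,1,2).astype(np.float64),K,np.array(p['D'],float)).reshape(400,640,2)
    z=np.where(p['range_z']>0,p['range_z'],np.nan)[...,None]
    c=np.concatenate([n*z,z],-1)
    if 'hand_eye' in p:
        H=np.array(p['hand_eye']); c=c@H[:3,:3].T+H[:3,3]
        return c@R.from_quat(st['eef_rot']).as_matrix().T+np.array(st['tool_pos'])
    M=cv2.Rodrigues(np.array(p['rvec'],float))[0]
    return (c-np.array(p['tvec']).ravel())@M
def save(p,name,box=None,s=1):
    f=p['frame'][...,::-1]
    if box: f=f[box[1]:box[3],box[0]:box[2]]
    cv2.imwrite('pics/'+name,cv2.resize(f,None,fx=s,fy=s))
E
python3 - <<'E'
from h import *
st=monitor.get_state(); print({k:np.round(v,3) for k,v in st.items()})
p=snapshot('top'); save(p,'top.png'); c=cloud(p); np.save('top.npy',c)
for t in ['thin_packer','middle_packer','thick_packer']:
    for m in finder.masks_of(p,t):
        q=c[m['pixels']]; q=q[~np.isnan(q[:,0])]
        print(t,round(m['p'],2),np.round(m['extent']),np.round(np.median(q,0),3),np.round(q.max(0),3),m['pixels'].sum(), p['frame'][m['pixels']].mean(0).round())
E
```

```text
pics
{'clock': np.float64(0.0), 'q': array([-1.14 ,  0.69 , -0.195,  1.566,  0.157,  0.903, -0.215]), 'qd': array([ 0.001,  0.002, -0.001, -0.   ,  0.   ,  0.001,  0.   ]), 'joint_torque': array([-0.0000e+00, -5.2757e+01, -1.2670e+00, -1.5342e+01, -5.3000e-02,
        7.0000e-03,  0.0000e+00]), 'tool_pos': array([0.241, 0.576, 0.302]), 'eef_rot': array([ 0.197,  0.98 , -0.001, -0.   ]), 'contact_force': array([0.224, 0.152, 0.055]), 'moment': array([0.007, 0.005, 0.031]), 'opening': np.float64(0.996)}
thin_packer 0.68 [225. 200. 249. 210.] [0.511 0.207 0.067] [0.522 0.235 0.075] 171 [152. 120. 135.]
thin_packer 0.64 [217. 231. 240. 239.] [0.44  0.222 0.069] [0.449 0.25  0.074] 98 [141. 103.  69.]
middle_packer 0.53 [151. 210. 179. 225.] [0.481 0.386 0.044] [0.499 0.434 0.074] 287 [110.  81.  56.]
thick_packer 0.75 [415. 178. 442. 198.] [ 0.545 -0.27   0.028] [ 0.577 -0.244  0.076] 387 [110.  81.  56.]
```

View pics/top.png

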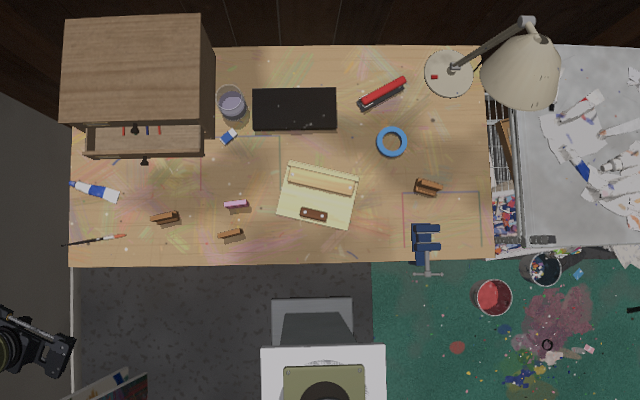

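Top view: the candidates for the thin packer are the pink one at (235,204), which is the decoy, and the wooden one at (230,233), which I choose. The middle packer is at (165,217) and the thick one at (428,187), near a clamp at (425,240). On the board at (315,195), the pale bar is at (322,180) and the dark stop block at (313,213).

```bash
python3 - <<'E'
from h import *
c=np.load('top.npy')
import cv2
p=snapshot('top'); save(p,'crop.png',(140,150,460,250),2.5)
st=monitor.get_state()
def rect(box,z0,z1,n):
    q=c[box[1]:box[3],box[0]:box[2]].reshape(-1,3); q=q[(q[:,2]>z0)&(q[:,2]<z1)]
    (cx,cy),(w,h),a=cv2.minAreaRect((q[:,:2]*1000).astype(np.float32))
    b=cv2.boxPoints(((cx,cy),(w,h),a)); e=[b[1]-b[0],b[2]-b[1]]; e=max(e,key=np.linalg.norm); 
    if e[1]<0:e=-e
    print(n,len(q),np.round([cx,cy,w,h],0),'long dir deg from +y (toward -x +)',np.round(np.degrees(np.arctan2(-e[0],e[1])),1))
rect((210,222,250,248),.055,.085,'thin rib')
rect((410,170,450,205),.055,.085,'thick rib')
rect((145,203,185,232),.055,.085,'mid rib')
rect((270,155,370,198),.024,.045,'bar')
rect((295,200,335,228),.024,.045,'stop')
rect((265,150,370,240),.004,.045,'board')
rect((405,215,450,280),.02,.3,'clamp')
H=snapshot('wrist'); print(np.round(H['hand_eye'],3),H['fx'])
q=c[205:280,400:455,2]; print(np.nanmax(q))
E
```

```text
thin rib 122 [441. 225.  12.  56.] long dir deg from +y (toward -x +) 13.3
thick rib 130 [ 549. -276.   55.   12.] long dir deg from +y (toward -x +) -17.1
mid rib 130 [484. 389.  13.  55.] long dir deg from +y (toward -x +) 11.4
bar 1230 [575.  -6. 183.  53.] long dir deg from +y (toward -x +) -14.4
stop 260 [485.  17.  70.  24.] long dir deg from +y (toward -x +) -14.2
board 4221 [537.   5. 269. 231.] long dir deg from +y (toward -x +) -1.1
clamp 799 [ 387. -258.  127.   66.] long dir deg from +y (toward -x +) -88.4
[[-0.    -0.949 -0.314  0.082]
 [ 1.    -0.     0.001 -0.001]
 [-0.001 -0.314  0.949 -0.082]
 [ 0.     0.     0.     1.   ]] 283.3099019896098
0.08024701249845112
```

View pics/crop.png

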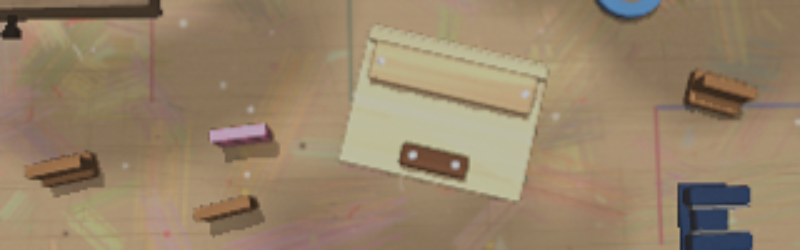

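The crop confirms it: the wooden thin packer is at about (225,208) in the crop, the pink decoy at (240,133), the thick packer at (720,92), and the dark stop and pale bar on the board. The gap axis is at about -14.3° and its centre about (0.523, 0.007). Next I move over the thin packer.

Call:
carry_out(
  motion=[-4,-3.08,0.6,0,0,0,-4,-3.08,0.6,0,0,0,-4,-3.08,0.6,0,0,0,-4,-3.08,0.6,0,0,0,-4,-3.08,0.6,0,0,0,-4,-3.08,0.6,0,0,0,-4,-3.08,0.6,0,0,0,-4,-3.08,0.6,0,0,0],
  hand=8.8,
)

```text
clock: 1.3
tool_pos: [0.4423, 0.2242, 0.2547]
eef_rot: [0.197, 0.98, 0.0, 0.0]
contact_force: [0.5, -0.3, -0.6]
opening: 0.996
```

Call:
carry_out(
  motion=[0,0,0,0,0,-0.157,0,0,0,0,0,-0.157,0,0,0,0,0,-0.157,0,0,0,0,0,-0.157,0,0,0,0,0,0,0,0,0,0,0,0],
)

```text
clock: 2.05
tool_pos: [0.4415, 0.2255, 0.2547]
eef_rot: [-0.114, 0.993, 0.0, 0.0]
contact_force: [0.3, -0.1, -0.8]
opening: 0.999
```

```bash
cat >> h.py <<'E'
def axes(q,z0,z1,near,rad,n,pr=True):
    """min-area rectangle of points in height band near a world point: centre mm, sizes, yaw deg"""
    q=q.reshape(-1,3); q=q[(q[:,2]>z0)&(q[:,2]<z1)&(np.hypot(q[:,0]-near[0],q[:,1]-near[1])<rad)]
    (cx,cy),s,a=cv2.minAreaRect((q[:,:2]*1000).astype(np.float32))
    b=cv2.boxPoints(((cx,cy),s,a)); e=max([b[1]-b[0],b[2]-b[1]],key=np.linalg.norm); e=e if e[1]>0 else -e
    y=np.degrees(np.arctan2(-e[0],e[1]))
    if pr: print(n,len(q),'c',np.round([cx,cy],1),'size',np.round(sorted(s),1),'yaw',round(y,1),'z',np.round(np.percentile(q[:,2],[5,50,95]),4))
    return np.array([cx,cy])/1000,y
def toolshift(st,target,yaw):
    M=R.from_quat(st['eef_rot']).as_matrix(); y=M[:,1]
    ty=np.degrees(np.arctan2(-y[0],y[1])); d=((yaw-ty+90)%180)-90
    print('tool yaw',round(ty,2),'tilt',np.round(M[:,2],3),'pos',np.round(st['tool_pos'],4),'F',np.round(st['contact_force'],1),'open',round(st['opening']*8.81,2),'t',st['clock'])
    print('shift cm',np.round(M.T@(np.array(target)-st['tool_pos'])*100,2),'rz',round(-np.radians(d),3))
E
python3 - <<'E'
from h import *
st=monitor.get_state(); p=snapshot('wrist'); save(p,'w1.png'); c=cloud(p,st)
q,y=axes(c,.058,.085,(.441,.225),.045,'thin rib')
axes(c,.018,.03,(.441,.225),.045,'thin body')
toolshift(st,(q[0],q[1],.097),y)
E
```

```text
thin rib 776 c [440.3 224.8] size [11.5 54.9] yaw 13.3 z [0.0598 0.0695 0.0708]
thin body 170 c [434.7 224.2] size [ 2.  54.1] yaw 12.8 z [0.019  0.0232 0.0296]
tool yaw 13.09 tilt [ 0.  0. -1.] pos [0.4415 0.2255 0.2547] F [ 0.3 -0.1 -0.8] open 8.8 t 2.05
shift cm [ 0.14 -0.04 15.77] rz -0.003
```

View pics/w1.png

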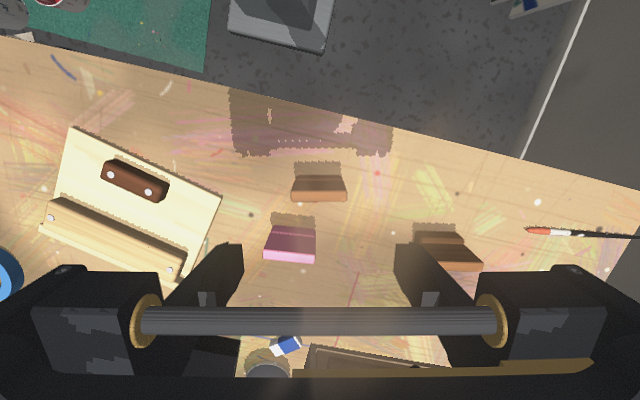

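The wrist view shows the wooden thin packer at (320,188), lined up, and the pink decoy at (290,240). Measured size is 11.5 x 55 mm with the top at 70 mm, which matches. I descend and grip.

Call:
carry_out(
  motion=[0.14,-0.04,5,0,0,0,0,0,5,0,0,0,0,0,3.5,0,0,0,0,0,2.2,0,0,0,0,0,0,0,0,0,0,0,0,0,0,0],
)

```text
clock: 2.85
tool_pos: [0.4405, 0.2252, 0.0984]
eef_rot: [-0.115, 0.993, 0.0, 0.001]
contact_force: [0.3, 0.3, 1.2]
opening: 1.005
```

Call:
carry_out(
  motion=[0,0,0,0,0,0,0,0,0,0,0,0,0,0,0,0,0,0,0,0,0,0,0,0,0,0,0,0,0,0,0,0,0,0,0,0,0,0,0,0,0,0],
  hand=0,
  grip_force=25,
)

```text
clock: 3.72
tool_pos: [0.4404, 0.2249, 0.098]
eef_rot: [-0.115, 0.993, 0.0, 0.0]
contact_force: [0.4, -0.5, 6.0]
opening: 0.632
```

Call:
carry_out(
  motion=[0,0,-2,0,0,0,0,0,-4,0,0,0,0,0,-5,0,0,0,0,0,-4,0,0,0],
)

```text
clock: 4.22
tool_pos: [0.44, 0.2247, 0.2492]
eef_rot: [-0.115, 0.993, 0.0, -0.0]
contact_force: [0.0, -0.4, -0.2]
opening: 0.629
```

Call:
carry_out(
  motion=[-1.3,-3.3,0,0,0,0,-1.7,-4.45,0,0,0,0,-1.7,-4.45,0,0,0,0,-1.7,-4.45,0,0,0,0,-1.7,-4.45,0,0,0,0,-1.3,-3.3,0,0,0,0,-0.8,-2.3,0,0,0,0],
)

```text
clock: 5.1
tool_pos: [0.601, -0.014, 0.2469]
eef_rot: [-0.114, 0.993, -0.0, -0.001]
contact_force: [-0.3, 0.7, -0.3]
opening: 0.631
```

Call:
carry_out(
  motion=[0,0,0,0,0,0.12,0,0,0,0,0,0.12,0,0,0,0,0,0.12,0,0,0,0,0,0.118,0,0,0,0,0,0,0,0,0,0,0,0],
)

```text
clock: 5.85
tool_pos: [0.6004, -0.0117, 0.2474]
eef_rot: [0.122, 0.993, -0.0, -0.0]
contact_force: [0.4, -0.2, -1.0]
opening: 0.634
```

```bash
python3 - <<'E'
from h import *
st=monitor.get_state(); p=snapshot('wrist'); save(p,'w2.png'); c=cloud(p,st); np.save('w2.npy',c)
axes(c,.026,.04,(.485,.017),.05,'stop')
axes(c,.026,.04,(.569,-.005),.1,'bar')
axes(c,.12,.4,st['tool_pos'][:2],.045,'held')
toolshift(st,(.523,.007,.107),-14.3)
E
```

```text
stop 1837 c [485.1  17.2] size [23.7 70.4] yaw -14.7 z [0.0279 0.0304 0.0319]
bar 7733 c [536.9   7. ] size [127.5 176.3] yaw -14.4 z [0.0286 0.0306 0.0319]
held 35471 c [591.7  -9.5] size [42.3 87.7] yaw -13.7 z [0.1809 0.2628 0.2845]
tool yaw -14.03 tilt [-0.001 -0.    -1.   ] pos [ 0.6004 -0.0117  0.2474] F [ 0.4 -0.2 -1. ] open 5.58 t 5.85
shift cm [ 7.95 -0.06 14.05] rz 0.005
```

View pics/w2.png

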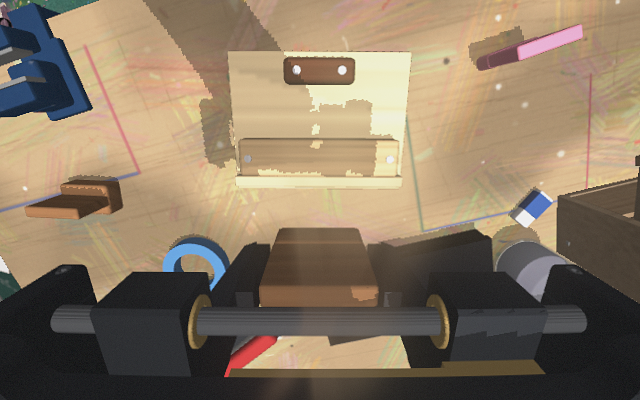

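The wrist view shows the board with the stop block at (320,70), the bar at (318,157) and the held packer at (320,265). I measure the gap faces and the held packer in tool axes.

```bash
python3 - <<'E'
from h import *
st=monitor.get_state(); c=np.load('w2.npy'); 
q=c.reshape(-1,3); a=np.radians(-14.5); u=np.array([np.cos(a),np.sin(a)]); v=np.array([-np.sin(a),np.cos(a)])
o=np.array([.523,.0074]); X=(q[:,:2]-o)@u*1000; Y=(q[:,:2]-o)@v*1000; Z=q[:,2]*1000
for lo,hi in [(-25,-8),(-8,8),(8,25)]:
    m=(Y>lo)&(Y<hi)
    s=m&(Z>20)&(Z<40)&(abs(X)<80)
    st_=X[s&(X<0)]; b=X[s&(X>0)&(X<72)]
    print('stop',np.round(np.percentile(st_,[0.5,2,98,99.5]),1),'bar',np.round(np.percentile(b,[0.5,2,98,99.5]),1))
m=(abs(X)<15)&(abs(Y)<25); print('floor z',np.nanmedian(Z[m]))
# stop y extents
s=(Z>26)&(Z<40)&(X<-25)&(X>-60); print('stop y',np.round(np.percentile(Y[s],[.5,99.5]),1))
# held in tool frame
M=R.from_quat(st['eef_rot']).as_matrix(); t=(q-st['tool_pos'])@M*1000
m=(abs(t[:,1])<22)&(abs(t[:,0])<25)&(t[:,2]>20)&(t[:,2]<110)
for z0 in range(20,110,8):
    k=m&(t[:,2]>z0)&(t[:,2]<z0+8)
    if k.sum()>20: print(z0,k.sum(),np.round(np.percentile(t[k,0],[2,50,98]),1), np.round(np.polyfit(t[k,1],t[k,0],1),3))
E
```

```text
stop [-49.7 -49.6 -27.5 -27.5] bar [27.1 27.2 71.3 71.8]
stop [-49.9 -49.8 -27.7 -27.6] bar [27.1 27.1 71.2 71.5]
stop [-50.2 -49.9 -27.8 -27.5] bar [27.  27.2 71.  71.5]
floor z 8.778068672249173
stop y [-279.   168.6]
20 227 [-4.   0.4  5. ] [-0.011  0.477]
28 2551 [-5.4  3.1  6.3] [0.004 2.027]
36 787 [5.1 5.8 6.5] [0.    5.776]
44 695 [5.2 5.8 6.5] [0.    5.797]
52 575 [5.2 5.8 6.4] [3.000e-03 5.838e+00]
60 489 [5.2 5.9 6.6] [-2.000e-03  5.875e+00]
68 513 [5.3 5.9 7.1] [-2.000e-03  6.001e+00]
76 417 [5.9 6.9 7.4] [0.    6.848]
84 339 [6.4 7.  7.5] [2.000e-03 6.944e+00]
92 118 [6.3 6.9 7.3] [2.000e-03 6.881e+00]
```

Gap faces are at -27.5 and +27.1 mm about (0.523, 0.0074), yaw -14.5°. The held packer is centred in the tool to 0.2 mm. I move the thin one to X ≈ -19.3.

Call:
carry_out(
  motion=[3,0,0,0,0,0.008,4,0,2,0,0,0,2.5,0,4,0,0,0,0.4,0,3,0,0,0,0,0,0,0,0,0,0,0,0,0,0,0,0,0,0,0,0,0],
)

```text
clock: 6.78
tool_pos: [0.506, 0.013, 0.1588]
eef_rot: [0.127, 0.992, 0.0, 0.001]
contact_force: [0.1, 1.3, -0.4]
opening: 0.627
```

```bash
python3 - <<'E'
from h import *
toolshift(monitor.get_state(),(.5043,.0122,.107),-14.5)
E
```

```text
tool yaw -14.62 tilt [ 0.003  0.001 -1.   ] pos [0.506  0.013  0.1588] F [ 0.1  1.3 -0.4] open 5.53 t 6.775
shift cm [ 0.15 -0.12  5.18] rz -0.002
```

Call:
carry_out(
  motion=[0.15,-0.12,0,0,0,0,0,0,1.5,0,0,0,0,0,0,0,0,0,0,0,0,0,0,0,0,0,0,0,0,0],
)

```text
clock: 7.4
tool_pos: [0.5033, 0.0123, 0.1432]
eef_rot: [0.127, 0.992, 0.0, 0.0]
contact_force: [-0.3, 0.1, -0.3]
opening: 0.632
```

```bash
python3 - <<'E'
from h import *
toolshift(monitor.get_state(),(.5043,.0122,.107),-14.5)
E
```

```text
tool yaw -14.6 tilt [ 0.001  0.    -1.   ] pos [0.5033 0.0123 0.1432] F [-0.3  0.1 -0.3] open 5.56 t 7.4
shift cm [-0.1   0.02  3.62] rz -0.002
```

Call:
carry_out(
  motion=[-0.09,0,0.6,0,0,0,0,0,1.0,0,0,0,0,0,0.8,0,0,0,0,0,0.6,0,0,0,0,0,0.2,0,0,0,0,0,0,0,0,0,0,0,0,0,0,0],
)

```text
clock: 8.28
tool_pos: [0.504, 0.012, 0.1109]
eef_rot: [0.127, 0.992, 0.0, 0.0]
contact_force: [0.1, 0.2, -0.4]
opening: 0.632
```

```bash
python3 - <<'E'
from h import *
toolshift(monitor.get_state(),(.5043,.0122,.107),-14.5)
E
```

```text
tool yaw -14.6 tilt [ 0.  0. -1.] pos [0.504  0.012  0.1109] F [ 0.1  0.2 -0.4] open 5.57 t 8.275
shift cm [-0.02  0.02  0.39] rz -0.002
```

No contact so far, so it is in. The last few millimetres go gently.

Call:
carry_out(
  motion=[0,0,0.15,0,0,0,0,0,0.1,0,0,0,0,0,0.07,0,0,0,0,0,0,0,0,0,0,0,0,0,0,0],
)

```text
clock: 8.9
tool_pos: [0.5039, 0.0121, 0.1075]
eef_rot: [0.127, 0.992, 0.0, -0.0]
contact_force: [0.2, -0.6, -0.4]
opening: 0.632
```

Call:
carry_out(
  motion=[0,0,0.08,0,0,0,0,0,0,0,0,0,0,0,0,0,0,0],
)

```text
clock: 9.28
tool_pos: [0.504, 0.012, 0.107]
eef_rot: [0.127, 0.992, 0.0, 0.0]
contact_force: [-0.3, -0.0, 4.6]
opening: 0.634
```

Contact is 4.6 N, so it is seated. I release, lift and go to the thick packer.

Call:
carry_out(
  motion=[0,0,0,0,0,0,0,0,0,0,0,0,0,0,0,0,0,0,0,0,0,0,0,0,0,0,0,0,0,0,0,0,0,0,0,0],
  hand=8.8,
)

```text
clock: 10.02
tool_pos: [0.5039, 0.012, 0.1067]
eef_rot: [0.127, 0.992, 0.0, -0.0]
contact_force: [-0.1, -0.2, -0.6]
opening: 0.999
```

Call:
carry_out(
  motion=[0,0,-2,0,0,0,0,0,-4,0,0,0,0,0,-5,0,0,0,0,0,-3.5,0,0,0],
)

```text
clock: 10.52
tool_pos: [0.504, 0.012, 0.2537]
eef_rot: [0.127, 0.992, 0.0, 0.001]
contact_force: [0.5, -0.1, 0.1]
opening: 0.994
```

Call:
carry_out(
  motion=[-1.6,-3.75,0,0,0,0.044,-2,-4.6,0,0,0,0,-2,-4.6,0,0,0,0,-2,-4.6,0,0,0,0,-2,-4.6,0,0,0,0,-2,-4.6,0,0,0,0,0,0,0,0,0,0,0,0,0,0,0,0],
)

```text
clock: 11.52
tool_pos: [0.5376, -0.2766, 0.2515]
eef_rot: [0.149, 0.989, 0.001, -0.0]
contact_force: [1.3, 0.2, -1.6]
opening: 0.997
```

```bash
python3 - <<'E'
from h import *
st=monitor.get_state(); p=snapshot('wrist'); save(p,'w3.png'); c=cloud(p,st)
q,y=axes(c,.058,.085,(.549,-.276),.045,'thick rib')
axes(c,.016,.03,(.549,-.276),.045,'thick body')
toolshift(st,(q[0],q[1],.097),y)
p=snapshot('top'); c=cloud(p); 
axes(c,.06,.095,(.504,.012),.045,'thin placed (top)')
E
```

```text
thick rib 800 c [ 549.1 -276.8] size [12.9 55.8] yaw -17.2 z [0.0594 0.0693 0.0707]
thick body 665 c [ 538.  -273.3] size [13.  55.8] yaw -17.3 z [0.0187 0.0253 0.0282]
tool yaw -17.1 tilt [-0.     0.001 -1.   ] pos [ 0.5376 -0.2766  0.2515] F [ 1.3  0.2 -1.6] open 8.78 t 11.525
shift cm [-1.12  0.31 15.44] rz 0.002
thin placed (top) 127 c [504.6  11.2] size [12.3 55.7] yaw -14.6 z [0.07   0.0781 0.0819]
```

View pics/w3.png

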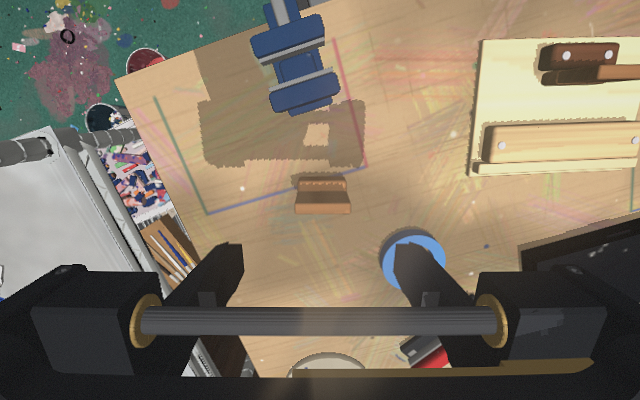

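The thick packer is at (322,195), lined up between the fingers, and the thin one stands beside the stop block at (590,75). Body step width is about 12 mm, which confirms the 36 mm packer.

Call:
carry_out(
  motion=[-1.12,0.3,5,0,0,0,0,0,5,0,0,0,0,0,3.2,0,0,0,0,0,2.1,0,0,0,0,0,0,0,0,0,0,0,0,0,0,0],
)

```text
clock: 12.38
tool_pos: [0.5503, -0.2779, 0.1]
eef_rot: [0.149, 0.989, -0.0, 0.001]
contact_force: [0.4, -0.3, 0.6]
opening: 1.001
```

Call:
carry_out(
  motion=[0,0,0,0,0,0,0,0,0,0,0,0,0,0,0,0,0,0,0,0,0,0,0,0,0,0,0,0,0,0,0,0,0,0,0,0,0,0,0,0,0,0],
  hand=0,
  grip_force=25,
)

```text
clock: 13.25
tool_pos: [0.5496, -0.2779, 0.099]
eef_rot: [0.149, 0.989, 0.0, 0.0]
contact_force: [0.3, 0.8, 4.6]
opening: 0.635
```

Call:
carry_out(
  motion=[0,0,-2,0,0,0,0,0,-4,0,0,0,0,0,-5,0,0,0,0,0,-4,0,0,0],
)

```text
clock: 13.75
tool_pos: [0.5494, -0.2781, 0.2514]
eef_rot: [0.149, 0.989, -0.0, 0.001]
contact_force: [0.5, -0.8, -1.2]
opening: 0.637
```

Call:
carry_out(
  motion=[0.4,3.4,0,0,0,-0.045,0.4,4.5,0,0,0,0,0.4,5,0,0,0,0,0.4,5,0,0,0,0,0.3,5,0,0,0,0,0.1,4,0,0,0,0,0,0,0,0,0,0,0,0,0,0,0,0],
)

```text
clock: 14.75
tool_pos: [0.5988, -0.014, 0.249]
eef_rot: [0.127, 0.992, -0.001, -0.0]
contact_force: [-0.3, -0.5, -1.1]
opening: 0.634
```

```bash
python3 - <<'E'
from h import *
st=monitor.get_state(); p=snapshot('wrist'); save(p,'w4.png'); c=cloud(p,st)
q=c.reshape(-1,3); a=np.radians(-14.5); u=np.array([np.cos(a),np.sin(a)]); v=np.array([-np.sin(a),np.cos(a)])
o=np.array([.523,.0074]); X=(q[:,:2]-o)@u*1000; Y=(q[:,:2]-o)@v*1000; Z=q[:,2]*1000
pc=lambda m:np.round(np.percentile(X[m],[0.5,2,50,98,99.5]),1) if m.sum()>5 else m.sum()
for lo,hi in [(-25,-8),(-8,8),(8,25)]:
    m=(Y>lo)&(Y<hi)&(abs(X)<60)
    print('stop',pc(m&(Z>20)&(Z<33)&(X<-28)),'thinbody',pc(m&(Z>20)&(Z<37)&(X<0)&(X>-25)),'rib',pc(m&(Z>60)&(Z<90)),'bar',pc(m&(Z>20)&(Z<40)&(X>10)))
axes(c,.06,.09,(.504,.012),.045,'thin rib')
M=R.from_quat(st['eef_rot']).as_matrix(); t=(q-st['tool_pos'])@M*1000
m=(abs(t[:,1])<22)&(abs(t[:,0])<30)&(t[:,2]>36)&(t[:,2]<110)
for z0 in range(36,110,12):
    k=m&(t[:,2]>z0)&(t[:,2]<z0+12)
    if k.sum()>20: print(z0,k.sum(),np.round(np.percentile(t[k,0],[2,50,98]),1), np.round(np.polyfit(t[k,1],t[k,0],1),3))
T=o+.0075*u; print(T); toolshift(st,(*T,.108),-14.5)
E
```

```text
stop [-50.4 -50.3 -40.1 -30.2 -30.2] thinbody [-12.6 -12.6 -12.5 -12.4 -12.4] rib [-25.4 -25.3 -19.  -13.1 -13.1] bar [27.1 27.2 42.4 59.5 59.8]
stop [-50.4 -50.3 -40.2 -30.2 -30.2] thinbody [-12.5 -12.5 -12.5 -12.4 -12.4] rib [-25.4 -25.3 -18.9 -13.1 -13.1] bar [27.2 27.3 43.3 59.6 59.8]
stop [-50.4 -50.2 -40.  -30.2 -30.1] thinbody [-12.5 -12.5 -12.5 -12.4 -12.4] rib [-25.3 -25.3 -18.9 -13.1 -13.1] bar [27.2 27.3 42.6 59.6 59.8]
thin rib 1121 c [504.2  11.5] size [12.4 56.4] yaw -14.7 z [0.0665 0.0783 0.0797]
36 1127 [6.5 7.3 7.9] [2.000e-03 7.268e+00]
48 913 [6.6 7.4 8. ] [4.000e-03 7.331e+00]
60 719 [6.8 7.4 8.1] [3.000e-03 7.452e+00]
72 1868 [ 7.2 15.1 19.6] [1.0000e-03 1.4444e+01]
84 397 [18.4 19.  19.8] [4.000e-03 1.904e+01]
[0.53026111 0.00552215]
tool yaw -14.58 tilt [-0.    -0.001 -1.   ] pos [ 0.5988 -0.014   0.249 ] F [-0.3 -0.5 -1.1] open 5.58 t 14.75
shift cm [ 7.12  0.19 14.1 ] rz -0.001
```

View pics/w4.png

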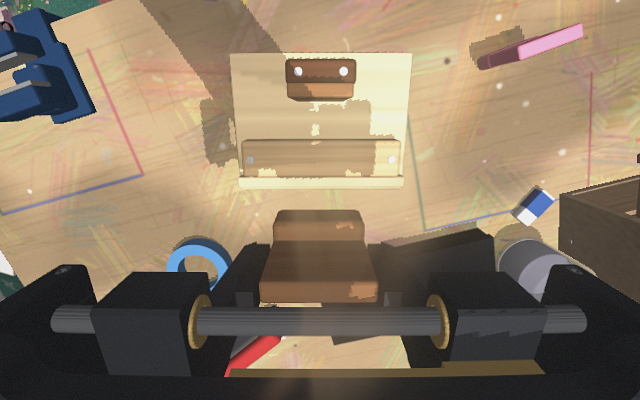

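The thin packer stands upright at the stop block (320,85) with its right face at -12.45 mm, leaving 39.6 mm up to the bar. The held thick packer sits 1.15 mm toward tool +x, so the shift needed is 7.02 cm in place of 7.12.

Call:
carry_out(
  motion=[2.5,0.1,0,0,0,0,3,0.09,2,0,0,0,1.5,0,4,0,0,0,0,0,3,0,0,0,0,0,1,0,0,0,0,0,0,0,0,0,0,0,0,0,0,0,0,0,0,0,0,0],
)

```text
clock: 15.8
tool_pos: [0.5324, 0.0065, 0.1497]
eef_rot: [0.127, 0.992, 0.0, 0.001]
contact_force: [-0.0, -0.0, -1.1]
opening: 0.633
```

```bash
cat > chk.py <<'E'
from h import *
a=np.radians(-14.5); u=np.array([np.cos(a),np.sin(a)])
T=np.array([.523,.0074])+.0085*u; toolshift(monitor.get_state(),(*T,.108),-14.5)
E
python3 chk.py
```

```text
tool yaw -14.57 tilt [ 0.002  0.    -1.   ] pos [0.5324 0.0065 0.1497] F [-0.  -0.  -1.1] open 5.58 t 15.8
shift cm [ 0.09 -0.15  4.17] rz -0.001
```

Call:
carry_out(
  motion=[0.09,-0.15,0.5,0,0,0,0,0,0.4,0,0,0,0,0,0,0,0,0,0,0,0,0,0,0,0,0,0,0,0,0,0,0,0,0,0,0],
)

```text
clock: 16.55
tool_pos: [0.5306, 0.0054, 0.1398]
eef_rot: [0.127, 0.992, 0.0, 0.0]
contact_force: [1.1, -0.1, -1.3]
opening: 0.634
```

```bash
python3 chk.py
```

```text
tool yaw -14.54 tilt [ 0.  0. -1.] pos [0.5306 0.0054 0.1398] F [ 1.1 -0.1 -1.3] open 5.58 t 16.55
shift cm [-0.06  0.    3.18] rz -0.001
```

Underside is about 41 mm up. I correct by 0.6 mm and descend in stages.

Call:
carry_out(
  motion=[-0.06,0,0,0,0,0,0,0,0.4,0,0,0,0,0,0.4,0,0,0,0,0,0,0,0,0,0,0,0,0,0,0],
)

```text
clock: 17.18
tool_pos: [0.5311, 0.0053, 0.1316]
eef_rot: [0.127, 0.992, 0.0, -0.0]
contact_force: [-0.1, -0.5, -0.6]
opening: 0.632
```

```bash
python3 chk.py
```

```text
tool yaw -14.54 tilt [-0.  0. -1.] pos [0.5311 0.0053 0.1316] F [-0.1 -0.5 -0.6] open 5.57 t 17.175
shift cm [-0.01  0.    2.36] rz -0.001
```

Call:
carry_out(
  motion=[0,0,0.3,0,0,0,0,0,0.3,0,0,0,0,0,0.3,0,0,0,0,0,0,0,0,0],
)

```text
clock: 17.68
tool_pos: [0.531, 0.0052, 0.1224]
eef_rot: [0.127, 0.992, -0.0, -0.0]
contact_force: [0.8, -0.4, -2.0]
opening: 0.631
```

Call:
carry_out(
  motion=[0,0,0.3,0,0,0,0,0,0.3,0,0,0,0,0,0.3,0,0,0,0,0,0.15,0,0,0,0,0,0,0,0,0,0,0,0,0,0,0],
)

```text
clock: 18.42
tool_pos: [0.5312, 0.0052, 0.1123]
eef_rot: [0.127, 0.992, 0.0, 0.0]
contact_force: [-1.0, 1.2, -0.9]
opening: 0.632
```

Call:
carry_out(
  motion=[0,0,0.15,0,0,0,0,0,0.12,0,0,0,0,0,0.08,0,0,0,0,0,0,0,0,0,0,0,0,0,0,0],
)

```text
clock: 19.05
tool_pos: [0.5312, 0.0052, 0.1087]
eef_rot: [0.127, 0.992, 0.0, 0.0]
contact_force: [-0.3, 0.3, -0.7]
opening: 0.627
```

Call:
carry_out(
  motion=[0,0,0.08,0,0,0,0,0,0,0,0,0,0,0,0,0,0,0],
)

```text
clock: 19.42
tool_pos: [0.5312, 0.0052, 0.108]
eef_rot: [0.127, 0.992, 0.0, 0.0]
contact_force: [-0.6, 0.0, 0.0]
opening: 0.63
```

Call:
carry_out(
  motion=[0,0,0.06,0,0,0,0,0,0,0,0,0,0,0,0,0,0,0],
)

```text
clock: 19.8
tool_pos: [0.5312, 0.0053, 0.1079]
eef_rot: [0.127, 0.992, -0.0, 0.0]
contact_force: [-1.2, -0.2, 5.8]
opening: 0.633
```

The thick one is seated too (5.8 N at the expected height). I release, rise, back off and check.

Call:
carry_out(
  motion=[0,0,0,0,0,0,0,0,0,0,0,0,0,0,0,0,0,0,0,0,0,0,0,0,0,0,0,0,0,0,0,0,0,0,0,0],
  hand=8.8,
)

```text
clock: 20.55
tool_pos: [0.5311, 0.0052, 0.1073]
eef_rot: [0.127, 0.992, 0.0, -0.0]
contact_force: [0.2, 0.0, -0.1]
opening: 0.997
```

Call:
carry_out(
  motion=[0,0,-2,0,0,0,0,0,-4,0,0,0,0,0,-5,0,0,0,0,0,-4,0,0,0,-3,0,0,0,0,0,0,0,0,0,0,0,0,0,0,0,0,0,0,0,0,0,0,0],
)

```text
clock: 21.55
tool_pos: [0.559, -0.002, 0.2567]
eef_rot: [0.126, 0.992, -0.0, -0.001]
contact_force: [0.2, 0.9, -0.4]
opening: 0.996
```

```bash
python3 - <<'E'
from h import *
st=monitor.get_state(); p=snapshot('wrist'); save(p,'w5.png'); c=cloud(p,st)
print(np.round(st['tool_pos'],3))
o=np.array([.523,.0074]);a=np.radians(-14.5); u=np.array([np.cos(a),np.sin(a)]); v=np.array([-np.sin(a),np.cos(a)])
q=c.reshape(-1,3);X=(q[:,:2]-o)@u; Y=(q[:,:2]-o)@v
for n,l,h in [('thin',-.035,-.008),('thick',-.005,.025)]:
    k=(X>l)&(X<h)&(abs(Y)<.05); r,y=axes(q[k],.072,.1,o,.08,n); print('gap xy mm',np.round([(r-o)@u*1000,(r-o)@v*1000],1))
p=snapshot('top'); axes(cloud(p),.055,.085,(.484,.389),.06,'mid rib')
E
```

```text
[ 0.559 -0.002  0.257]
thin 836 c [504.3  11.7] size [11.4 55.6] yaw -14.5 z [0.0767 0.0786 0.0798]
gap xy mm [-19.2  -0.5]
thick 824 c [530.2   4.9] size [12.3 55.3] yaw -14.5 z [0.0748 0.0785 0.0798]
gap xy mm [ 7.6 -0.6]
mid rib 126 c [484.4 388.9] size [12.2 57.1] yaw 9.9 z [0.0595 0.069  0.072 ]
```

View pics/w5.png

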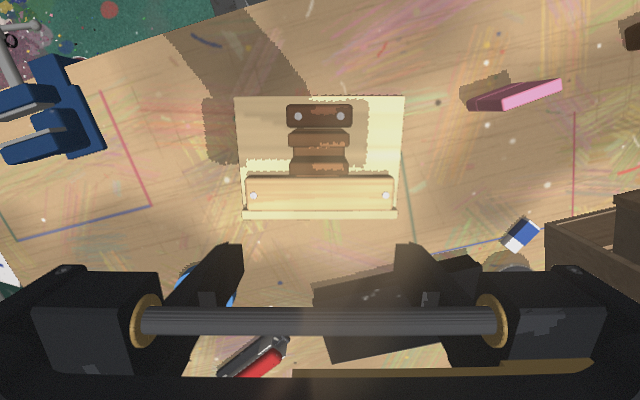

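Both packers stand side by side in the gap, at (320,138) and (320,162), with rib tops at about 79 mm as they should be. Middle packer unmoved and gripper clear, so I hand in.

```bash
python3 -c "
from plant import workorder
print(workorder.finish_job())"
```

```text
the job is handed in; nothing more can be done
None
```

I set the 14 mm and 36 mm packers upright and side by side in the gap, released them and handed the job in at about 22 s of the 58 s allowed. `finish_job` reports no verdict, so what follows is from my own last checks.

| Check | Thin packer (14 mm) | Thick packer (36 mm) | Limit |
|---|---|---|---|
| Across the gap (x) | -19.2 mm | 7.6 mm | ±24 mm |
| Along the gap (y) | -0.5 mm | -0.6 mm | ±20 mm |
| Turn from the gap axis | about 0° | about 0° | 10° |
| Rib top above table | about 79 mm | about 79 mm | 79 mm expected |
| Highest force reading while seating | 4.6 N | 5.8 N | 40 N |

- **Middle packer:** its position agrees within about 1 mm with the first measurement. Its measured turn differed by 1.5°, which I put down to the coarse top view since nothing went near it.
- **Gripper:** it was open and clear, with the fingertips about 11 cm above the packers.
- **Pink look-alike:** I left it alone.
- **Disagreements:** no check failed. The thick packer sat about 1.2 mm off-centre in the grip, and I allowed for that when setting it down.

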